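# Swing the inspection camera over the copper specimen and trip its shutter

### The arm

A 6-joint arm with a two-finger parallel gripper is mounted at the origin on the work surface. World frame = base frame: x ahead of the robot, y to its left, z up, the work surface at z = 0. Lengths are in m, angles in rad, forces in N, time in s.
With the tool pointing down it reaches from about 0.35 to 0.975 m from the base axis. Payload 4.9 kg.
Tool frame: the origin (TCP) lies midway between the tips of the shut fingers; the grasp point (between the pads) lies 19 mm behind it; z points along the fingers, y is the line along which they close (so a half turn about z gives the same grasp; the last joint's range is limited). The gripper opens to 85 mm and grips with 20 to 120 N. Pads are 22 mm wide; open, the fingers measure 114 mm over their backs; the gripper's body (76 mm by 85 mm) begins 54 mm behind the grasp point. The pads swing forward as they close: fully open they stand 13 mm farther back than shut.
Start: joints at [-1.255, 0.053, 1.613, -0, 1.476, -0.119], TCP at [0.263, -0.567, 0.231] pointing down, gripper open.
Joint ranges: [-3.01, 3.01], [-1.01, 2.22], [0.06, 2.58], [-1.02, 4.17], [0.09, 2.62], [-3.14, 3.14]. Speed limits (rad/s): [2.57, 2.57, 3.14, 3.14, 3.14, 3.14].

### API

Orientations are given as a unit quaternion [w, x, y, z].
In Python, from plant import state, grab_frame, job_done, cut_out, place_of gives the robot as it stands.
- The arm moves only by the tool jog_arm, never from a script. Its argument "motion" is text: rows parted by semicolons, each of 7 numbers parted by spaces: the opening in per cent of the stroke, from 0 (shut) to 100 (fully open), then the shift along the tool's x, y, z as a fraction of full scale, then the turn, a rotation vector about the tool's x, y, z as a fraction of full scale. A call has exactly 5 rows; each row is the pose to reach, as a shift and turn from the pose commanded when the call began, along the tool's axes at that moment; what a row does not reach only later rows make up. Full scale, the value 1, is 50 cm for a shift and 1.5 rad for a turn. A row lasts 1/8 s, in which the tool goes at most 62.5 mm and 10.7 degrees, less where a joint would pass 70% of its speed; a pose out of reach is approached as far as the arm can. A call with a number of a shift or a turn outside -1 to 1 is refused whole. A call with a gripper value outside its range is refused whole. The fingers move at their own pace and stop on an object; the grip force is fixed at half the most. Time passes only in rows, so rows that repeat a pose let the fingers close, or fill a call up. It gives the time, the measured TCP pose, the force, the opening and the grip force at its end, in the units of the state.
- state(): the state, without advancing time (a new reading comes with each control period).
- grab_frame(name): name is "scene" or "top" or "wrist"; returns a dict with "color" (420x560x3 uint8, red, green, blue), "range_z" (420x560 float32, m along the optical axis (not along the pixel's ray), 0 where there is no reading), "intrinsics" (3x3 intrinsics, pixels), "world_from_camera" (4x4, takes a point from camera to world coordinates). Camera axes: x right, y up, looking along -z (the intrinsics and any distortion apply to the point x, -y, -z); pixel columns grow to the right and rows downward; lengths in m; the calibration is good to about 2 mm. A picture is of the moment at which its call begins.
- job_done(): hands the job in; it is judged then, once.
Trained networks look in the newest picture that a camera, given by its name, has taken for a name from the list of things; names that differ only in an ending like _2 or _b are one class to them, and where a whole thing is asked for, a point or a joint stands for the part that bears it (a point fixed in the world has none). Each returns a list of dicts, best first, with "p" (0 to 1); they miss things now and then, are a little off and sometimes report something else, mostly with a low value. They report only what shows in the picture. A call takes as long as a camera call.
- cut_out(camera, thing): "pixels" (420x560 bool, what is visible of it).
- place_of(camera, thing): "at" ([x, y, z] in m, in world coordinates, good to about 4 mm: a listed point, or the origin of a listed thing).
The state is a dict: "time": time; "joint_pos": joint angles; "joint_vel": joint speeds; "joint_efforts": joint torques, N m; "tool_pos": TCP position; "tool_rot": TCP orientation; "contact_force": force on the tool from outside, world axes, zero at the start; "ft_torque": the same for the moment, N m; "gripper_width": opening from 0.0 (shut) to 1.0 (fully open); "grasp_force": force on a finger pad.
Only numpy, scipy, OpenCV 4.12 (cv2) and the standard library are available. Lean on these libraries where they do the work, as an engineer would, in place of code of your own. Each camera call takes 0.05 s, during which the arm holds its last target. There are 200 camera calls.

### The job

Swing the inspection camera on its stiff arm until its lens is centred over the dish with the copper specimen and leave it there. Then take the picture: squeeze the orange trigger of the shutter handset fully in for about half a second and let it go. Leave the dishes and everything else on the bench where they are.

Things in the scene. Friction and masses are not known exactly. Their poses are not given: they have to be found in the camera images.
- lens (a point): centre of the lens face under the inspection camera: white upright cylinder 66 mm across with a blue band and a 48 mm black lens looking straight down, lens face 102 mm above the table. It hangs on a white flat two-link arm (220 and 200 mm between upright axes, swinging level) on a grey post. The joints stay where left; moving it takes 2 to 5 N. It starts folded near its post.
- knob (a point): the camera's handling knob, right above the lens: black, upright, round, 28 mm across, freely swivelling about its upright axis, standing 42 mm above the camera's flat white top. This point is 22 mm above that top, 194 mm above the table. Link tops reach at most 4 mm above the camera's top. By it the camera can be moved in any level direction within the arm's reach.
- stand: the fixed post of the camera arm: grey base 120 mm across, post 30 mm across. Origin: centre of the underside on the shoulder axis, z up. x points out of its back: with joint shoulder at 0 the first link points along -x.
- elbow_pivot (a point): on the axis of the arm's elbow, 154 mm above the table
- shoulder (a joint): swing of the first link about the post, rad, -2.1 to 2.1, grows counter-clockwise seen from above; stiff, stays
- elbow (a joint): unfolding of the second link, rad: 0 fully folded (camera 153 mm from the post axis), 2.0 almost straight (camera 410 mm from it); stiff, stays. The elbow stands to the left of the line from the post to the camera, seen by the robot.
- copper_dish: TARGET specimen dish: white ceramic disc, 80 mm across and 16 mm high, with a copper-coloured specimen disc 52 mm across lying fixed on it (top 26 mm above the dish's underside); loose, 0.3 kg, stands on the round steel plate (4 mm thick). Origin: centre of its underside, z up.
- black_dish: another specimen dish: white ceramic disc, 80 mm across and 16 mm high, with a black specimen disc 52 mm across lying fixed on it (top 26 mm above the dish's underside); loose, 0.3 kg, stands on the round steel plate (4 mm thick). Origin: centre of its underside, z up.
- blue_dish: another specimen dish: white ceramic disc, 80 mm across and 16 mm high, with a blue specimen disc 52 mm across lying fixed on it (top 26 mm above the dish's underside); loose, 0.3 kg, stands on the round steel plate (4 mm thick). Origin: centre of its underside, z up.
- handset: shutter handset fixed on the table: grey base plate 120 x 90 x 14 mm with an upright white grip, 26 mm (x) by 36 mm (y), top 132 mm above the table, its faces at x = +2 and +28 mm; beside it the orange trigger. Origin: centre of the underside of the base plate, z up; the trigger is on the -x side of the grip.
- grip_top (a point): centre of the top of the handset's white grip, 132 mm above the table
- trigger_tip (a point): top end of the orange trigger: upright bar 10 mm thick (handset x), 26 mm wide, 96 mm long, hinged at its lower end 30 mm above the table. Released, its middle plane is at x = -22.5 mm of the handset, 20 mm clear of the grip; grip and trigger are 56 mm across together. Squeezed fully, its top moves 17 mm towards the grip. Needs 3 to 5 N at the top.
- trigger (a joint): trigger angle, rad: 0 released, 0.18 fully squeezed; springs back
- beaker: glass beaker, 70 mm across, 75 mm high, loose. Origin: centre of underside.
- jar: amber jar, 56 mm across, 75 mm high, loose. Origin: centre of underside.
- screwdriver: screwdriver 150 mm long, lying along its x axis, loose
- collar: brass collar 70 mm across, 20 mm high, loose. Origin: centre of underside.

How it is judged:
By the outcome, as a careful person would: the job done as asked, in the order asked, and still so for the second after the job is handed in, with the robot touching nothing.
It also fails if it takes over 56 s, if anything falls off the work surface, if the arm or the gripper's body presses on something with over 40 N, if the wrist force passes 120 N, or if a joint passes its speed limit or range.

## Working session

There is one attempt and no reset: what is moved stays moved. The work goes in short steps, Python scripts to look and compute and a tool call to move; the robot and the scene stay as the last step left them, time stands still between calls to the robot, and variables do not carry over. Pictures are saved under pics/ and viewed, at most 10 in all, crops included, and the job is handed in when it is done.

Besides the shell and the picture viewer there is one more tool, called after "Emit:" as a command line: name --argument value ..., lists and objects as JSON in quotes. jog_arm: Moves the arm, as the interface text tells. Shift numbers are shares of 50 cm and turn numbers shares of 1.5 rad, none past 1 either way. Its arguments: {"type":"object","properties":{"motion":{"type":"string"}},"required":["motion"]}

```bash
mkdir -p pics; cat > h.py <<'E'
import numpy as np,cv2
from scipy.spatial.transform import Rotation as R
from plant import *
def save(n,f):
    cv2.imwrite('pics/'+f,grab_frame(n)['color'][:,:,::-1])
def show(cams,things):
    for t in things:
        for c in cams:
            r=place_of(c,t)
            print(t,c,[(np.round(a['at'],3).tolist(),round(a['p'],2)) for a in r[:2]])
def rot():
    q=state()['tool_rot'];return R.from_quat([q[1],q[2],q[3],q[0]])
def to_tool(d):
    return np.round(rot().inv().apply(d)/0.5,3)
E
python3 - <<'E'
from h import *
a=grab_frame('scene')['color'];b=grab_frame('top')['color']
cv2.imwrite('pics/s0.png',a[:,:,::-1]);cv2.imwrite('pics/t0.png',b[:,:,::-1])
show(['scene','top'],['lens','knob','stand','elbow_pivot','copper_dish','black_dish','blue_dish','handset','grip_top','trigger_tip','beaker','jar','screwdriver','collar'])
s=state();print(s['time'],s['tool_pos'],rot().as_matrix().round(3))
E
```

```text
lens scene [([0.568, 0.075, 0.099], 0.83)]
lens top []
knob scene [([0.563, 0.077, 0.197], 0.59)]
knob top [([0.567, 0.077, 0.194], 0.88)]
stand scene [([0.762, 0.093, 0.002], 0.6), ([0.564, 0.075, 0.099], 0.6)]
stand top []
elbow_pivot scene [([0.625, 0.27, 0.152], 0.96)]
elbow_pivot top [([0.625, 0.266, 0.151], 0.59)]
copper_dish scene [([0.464, 0.083, 0.004], 0.59)]
copper_dish top [([0.465, 0.083, 0.007], 0.96)]
black_dish scene [([0.492, -0.053, 0.003], 0.75)]
black_dish top [([0.486, -0.042, 0.007], 0.96)]
blue_dish scene [([0.52, 0.24, 0.006], 0.85), ([0.725, -0.328, -0.003], 0.49)]
blue_dish top [([0.519, 0.238, -0.001], 0.7)]
handset scene [([0.505, -0.335, 0.001], 0.58)]
handset top [([0.504, -0.334, -0.004], 0.68)]
grip_top scene [([0.523, -0.338, 0.133], 0.94)]
grip_top top [([0.518, -0.336, 0.131], 0.56)]
trigger_tip scene [([0.476, -0.333, 0.126], 0.65), ([0.724, -0.33, -0.005], 0.34)]
trigger_tip top [([0.483, -0.332, 0.123], 0.52)]
beaker scene [([0.537, 0.33, 0.0], 0.78)]
beaker top [([0.536, 0.334, 0.002], 0.82), ([0.696, -0.122, 0.005], 0.44)]
jar scene [([0.695, -0.121, 0.002], 0.97)]
jar top [([0.698, -0.121, 0.005], 0.78)]
screwdriver scene [([0.505, -0.147, 0.005], 0.53)]
screwdriver top [([0.505, -0.152, 0.003], 0.72)]
collar scene [([0.724, -0.331, -0.001], 0.9)]
collar top [([0.724, -0.33, -0.002], 0.77)]
1.5 [ 0.26327545 -0.56682511  0.23131042] [[ 0.907  0.421  0.   ]
 [ 0.421 -0.907  0.   ]
 [ 0.     0.    -1.   ]]
```

View pics/s0.png

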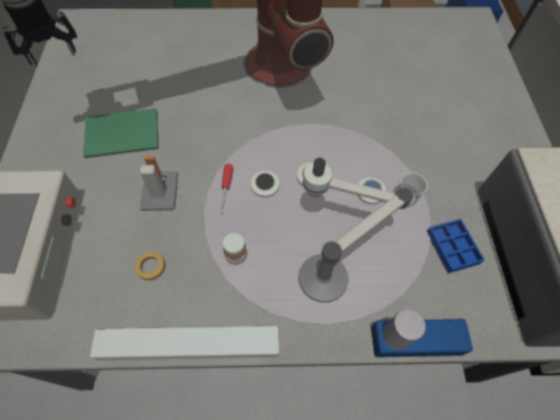

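View pics/t0.png

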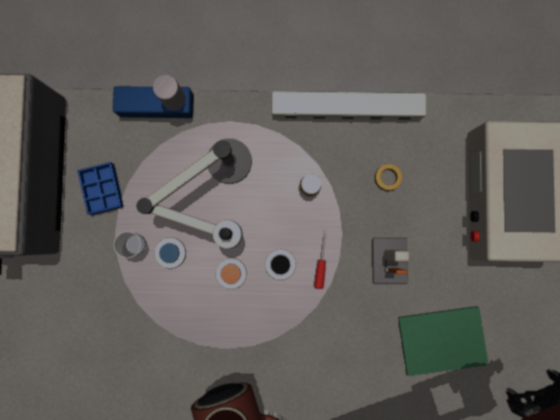

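The scene picture shows the camera (316,178) folded over the plate near the copper dish, which is hidden beneath it, and the handset at (155,185). In the top picture the copper dish is at (231,273), with the black dish at (280,264) and the blue at (170,252). The network positions agree with this, so I'm moving towards the knob.

Emit:
jog_arm --motion "100 0.1 -0.08 -0.06 0 0 -0.11; 100 0.19 -0.16 -0.06 0 0 -0.22; 100 0.28 -0.23 -0.06 0 0 -0.33; 100 0.37 -0.31 -0.06 0 0 -0.44; 100 0.46 -0.38 -0.06 0 0 -0.55"

```text
time: 2.12
tool_pos: [0.3923, -0.2958, 0.2616]
tool_rot: [0.0, 0.807, 0.591, 0.0]
contact_force: [0.2, -0.2, -0.1]
gripper_width: 0.999
grasp_force: 0.0
```

```bash
python3 - <<'E'
from h import *
s=state();p=s['tool_pos'];print(p.round(3) if hasattr(p,'round') else p,rot().as_matrix().round(3));print(to_tool(np.array([.566,.077,.27])-p))
E
```

```text
[ 0.392 -0.296  0.262] [[ 0.301  0.954  0.001]
 [ 0.954 -0.301 -0.001]
 [-0.     0.001 -1.   ]]
[ 0.816  0.107 -0.017]
```

Emit:
jog_arm --motion "100 0.12 0.02 -0.01 0 0 -0.05; 100 0.24 0.03 -0.02 0 0 -0.1; 100 0.36 0.05 -0.02 0 0 -0.14; 100 0.48 0.06 -0.02 0 0 -0.14; 100 0.6 0.08 -0.02 0 0 -0.14"

```text
time: 2.75
tool_pos: [0.5223, -0.0223, 0.2718]
tool_rot: [0.001, 0.742, 0.671, 0.0]
contact_force: [-0.2, -0.4, 0.9]
gripper_width: 0.997
grasp_force: 0.0
```

```bash
python3 - <<'E'
from h import *
save('wrist','w1.png')
show(['wrist','top'],['knob'])
show(['wrist','top'],['copper_dish'])
s=state();p=s['tool_pos'];print(p,rot().as_matrix().round(3));print(to_tool(np.array([.566,.077,.27])-p))
E
```

```text
knob wrist [([0.562, 0.078, 0.193], 0.71), ([0.467, 0.082, 0.005], 0.22)]
knob top [([0.567, 0.077, 0.194], 0.88)]
copper_dish wrist [([0.468, 0.079, 0.004], 0.57)]
copper_dish top [([0.465, 0.083, 0.007], 0.96)]
[ 0.52159683 -0.02424935  0.27120611] [[ 0.1    0.995 -0.   ]
 [ 0.995 -0.1   -0.   ]
 [-0.    -0.    -1.   ]]
[0.21  0.068 0.002]
```

Emit:
jog_arm --motion "100 0.1 0.03 0 0 0 0; 100 0.21 0.066 0 0 0 0; 100 0.21 0.066 0 0 0 0; 100 0.21 0.066 0.08 0 0 0; 100 0.21 0.066 0.17 0 0 0"

```text
time: 3.62
tool_pos: [0.5658, 0.0748, 0.1867]
tool_rot: [0.001, 0.743, 0.67, 0.001]
contact_force: [0.5, -0.0, 0.0]
gripper_width: 0.998
grasp_force: 0.0
```

Emit:
jog_arm --motion "40 0 0 0 0 0 0; 30 0 0 0 0 0 0; 20 0 0 0 0 0 0; 15 0 0 0 0 0 0; 15 0 0 0 0 0 0"

```text
time: 4.25
tool_pos: [0.5666, 0.0764, 0.1894]
tool_rot: [0.002, 0.742, 0.671, 0.001]
contact_force: [-1.4, -2.4, 5.6]
gripper_width: 0.306
grasp_force: 58.8
```

```bash
python3 - <<'E'
from h import *
s=state();p=np.array(s['tool_pos']);print(p,s['gripper_width'],s['contact_force'],s['grasp_force'])
save('wrist','w2.png')
show(['wrist','scene'],['knob','copper_dish'])
print(to_tool(np.array([.466,.0825,p[2]])-p))
E
```

```text
[0.56655937 0.07639884 0.18940011] 0.30648963114051325 [-1.35817267 -2.38341407  5.61592145] 58.81009519100189
knob wrist [([0.563, 0.078, 0.192], 0.71)]
knob scene [([0.563, 0.077, 0.197], 0.59)]
copper_dish wrist [([0.467, 0.08, 0.003], 0.92)]
copper_dish scene [([0.464, 0.083, 0.004], 0.59)]
[-0.008 -0.201 -0.001]
```

Emit:
jog_arm --motion "15 0 -0.02 0 0 0 0; 15 0 -0.045 0 0 0 0; 15 0 -0.07 0 0 0 0; 15 -0.004 -0.095 0 0 0 0; 15 -0.004 -0.12 0 0 0 0"

```text
time: 5.12
tool_pos: [0.507, 0.0817, 0.1894]
tool_rot: [0.002, 0.742, 0.671, 0.003]
contact_force: [3.5, 2.3, 6.6]
gripper_width: 0.304
grasp_force: 59.1
```

Emit:
jog_arm --motion "15 -0.002 -0.02 0 0 0 0; 15 -0.004 -0.04 0 0 0 0; 15 -0.004 -0.06 0 0 0 0; 15 -0.004 -0.08 0 0 0 0; 15 -0.004 -0.08 0 0 0 0"

```text
time: 5.75
tool_pos: [0.4662, 0.0837, 0.1893]
tool_rot: [0.001, 0.742, 0.671, 0.002]
contact_force: [-0.3, 0.6, 8.0]
gripper_width: 0.307
grasp_force: 59.3
```

```bash
python3 - <<'E'
from h import *
s=state();p=np.array(s['tool_pos']);print(p,s['gripper_width'],s['contact_force'],s['grasp_force'])
save('top','t2.png');save('scene','s2.png')
show(['wrist','scene','top'],['knob','lens','copper_dish','black_dish','blue_dish','elbow_pivot'])
E
```

```text
[0.46620324 0.08365434 0.18931708] 0.3072484422875326 [-0.25676422  0.58035178  8.0073444 ] 59.34997737407684
knob wrist [([0.563, 0.078, 0.192], 0.71)]
knob scene [([0.464, 0.08, 0.196], 0.64)]
knob top [([0.467, 0.084, 0.194], 0.9), ([0.482, -0.332, 0.124], 0.43)]
lens wrist []
lens scene [([0.464, 0.081, 0.101], 0.77)]
lens top [([0.464, 0.084, 0.098], 0.69)]
copper_dish wrist [([0.467, 0.08, 0.003], 0.92)]
copper_dish scene [([0.465, 0.08, 0.006], 0.66), ([0.492, -0.049, 0.006], 0.52)]
copper_dish top [([0.464, 0.081, 0.006], 0.62)]
black_dish wrist []
black_dish scene [([0.493, -0.047, 0.001], 0.92)]
black_dish top [([0.537, 0.333, 0.003], 0.73), ([0.504, -0.151, 0.004], 0.53)]
blue_dish wrist [([0.516, 0.239, 0.003], 0.95)]
blue_dish scene [([0.52, 0.241, 0.01], 0.8), ([0.506, -0.334, 0.001], 0.67)]
blue_dish top [([0.514, 0.237, 0.0], 0.86)]
elbow_pivot wrist []
elbow_pivot scene [([0.593, 0.239, 0.151], 0.65)]
elbow_pivot top [([0.593, 0.238, 0.152], 0.61)]
```

```bash
cat >> h.py <<'E'
def ray(f,u,v,z):
    K=f['intrinsics'];T=f['world_from_camera']
    d=T[:3,:3]@np.array([(u-K[0,2])/K[0,0],-(v-K[1,2])/K[1,1],-1]);o=T[:3,3]
    return o+d*(z-o[2])/d[2]
def blob(m,u,v,r=20):
    vv,uu=np.nonzero(m);k=np.hypot(uu-u,vv-v)<r;uu,vv=uu[k],vv[k]
    return (uu.min()+uu.max())/2,(vv.min()+vv.max())/2,uu.mean(),vv.mean(),k.sum()
E
python3 - <<'E'
from h import *
f=grab_frame('top')
im=cv2.imread('pics/t0.png').astype(int)
cop=(im[:,:,2]-im[:,:,0]>50)
b=blob(cop,231,273,14);print(b,ray(f,b[2],b[3],.030),ray(f,b[0],b[1],.030))
hs=im.max(2)<60
b=blob(hs,226,234,12);print('knob0',b,ray(f,b[2],b[3],.214))
f2=grab_frame('wrist')
cv2.imwrite('pics/w3.png',f2['color'][:,:,::-1])
print(place_of('wrist','knob')[:1],place_of('wrist','lens')[:1],place_of('wrist','copper_dish')[:1])
E
```

```text
(np.float64(230.0), np.float64(273.5), np.float64(230.19188191881918), np.float64(273.51660516605165), np.int64(271)) [0.46605679 0.08075854 0.03      ] [0.46609261 0.08125075 0.03      ]
knob0 (np.float64(225.5), np.float64(234.0), np.float64(225.3272727272727), np.float64(233.87272727272727), np.int64(110)) [0.56458658 0.07467927 0.214     ]
[{'at': [0.4644, 0.0821, 0.1927], 'p': 0.59}] [] [{'at': [0.4659, 0.0781, 0.0068], 'p': 0.94}]
```

View pics/w3.png

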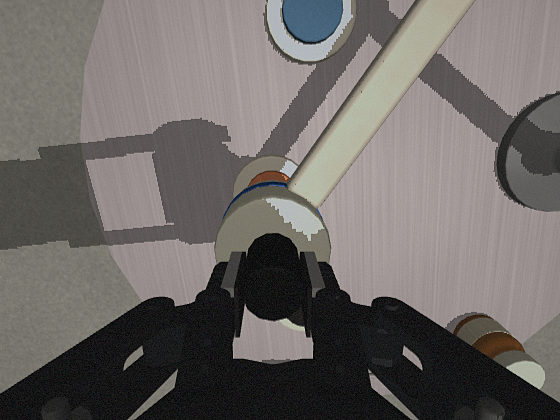

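Emit:
jog_arm --motion "15 -0.003 0 0 0 0 0; 15 -0.004 0 0 0 0 0; 15 -0.004 0 0 0 0 0; 50 -0.004 0 0 0 0 0; 100 -0.004 0 0 0 0 0"

```text
time: 7.62
tool_pos: [0.4646, 0.0811, 0.186]
tool_rot: [-0.0, 0.742, 0.671, -0.0]
contact_force: [0.1, -0.2, 0.1]
gripper_width: 0.698
grasp_force: 0.0
```

Emit:
jog_arm --motion "100 0 0 0 0 0 0; 100 0 0 0 0 0 0; 100 0 0 -0.06 0 0 0; 100 0 0 -0.12 0 0 0; 100 0 0 -0.16 0 0 0"

```text
time: 8.25
tool_pos: [0.4654, 0.081, 0.2678]
tool_rot: [0.0, 0.742, 0.67, 0.001]
contact_force: [0.6, -0.3, -0.3]
gripper_width: 1.0
grasp_force: 0.0
```

Emit:
jog_arm --motion "100 -0.1 0 0 0 0 0; 100 -0.2 0 0 0 0 0; 100 -0.3 0 0 0 0 0; 100 -0.4 0 0 0 0 0; 100 -0.5 0 0 0 0 0"

```text
time: 8.88
tool_pos: [0.4393, -0.1692, 0.2661]
tool_rot: [-0.0, 0.742, 0.67, 0.0]
contact_force: [1.5, 0.1, -0.4]
gripper_width: 0.999
grasp_force: 0.0
```

```bash
python3 - <<'E'
from h import *
s=state();p=np.array(s['tool_pos']);print(p,s['gripper_width'],s['contact_force'],s['time'],s['joint_pos'])
f=grab_frame('top');im=f['color'][:,:,::-1];cv2.imwrite('pics/t3.png',im)
g=grab_frame('scene');cv2.imwrite('pics/s3.png',g['color'][:,:,::-1])
w=grab_frame('wrist');cv2.imwrite('pics/w4.png',w['color'][:,:,::-1])
show(['wrist','scene','top'],['knob','lens','copper_dish'])
show(['wrist','scene','top'],['grip_top','trigger_tip','handset'])
K=f['intrinsics'];T=f['world_from_camera']
c=T[:3,:3].T@(np.array([.466,.082,.214])-T[:3,3]);u,v=K[0,2]+K[0,0]*c[0]/-c[2],K[1,2]+K[1,1]*c[1]/c[2];print(u,v)
b=blob(im.max(2)<60,u,v,10);print('knob',b,ray(f,b[2],b[3],.214))
S=im[130:400,90:450];G=g['color'][100:300,200:440,::-1]
big=np.vstack([cv2.resize(im[220:300,140:420],None,fx=2.8,fy=2.8,interpolation=2),cv2.resize(g['color'][130:230,130:410,::-1],None,fx=2.8,fy=2.8,interpolation=2)])
cv2.imwrite('pics/c3.png',big)
E
```

```text
[ 0.43931222 -0.16924329  0.26608095] 0.9993980995465951 [ 1.52089623  0.10644083 -0.44270949] 8.875 [-5.26091772e-01 -3.47773455e-01  1.91462303e+00  1.65762180e-04
  1.57495772e+00 -4.25016364e-01]
knob wrist []
knob scene []
knob top [([0.466, 0.081, 0.195], 0.66)]
lens wrist []
lens scene [([0.467, 0.08, 0.102], 0.97)]
lens top [([0.467, 0.08, 0.098], 0.78)]
copper_dish wrist []
copper_dish scene [([0.466, 0.083, 0.006], 0.72), ([0.519, -0.334, 0.134], 0.7)]
copper_dish top [([0.464, 0.082, 0.005], 0.63), ([0.518, -0.335, 0.13], 0.39)]
grip_top wrist [([0.517, -0.329, 0.132], 0.75), ([0.696, -0.122, 0.002], 0.36)]
grip_top scene [([0.519, -0.334, 0.135], 0.92)]
grip_top top [([0.52, -0.336, 0.129], 0.78)]
trigger_tip wrist []
trigger_tip scene [([0.466, 0.08, 0.103], 0.73), ([0.479, -0.331, 0.124], 0.64)]
trigger_tip top [([0.482, -0.336, 0.121], 0.54)]
handset wrist []
handset scene [([0.507, -0.333, 0.001], 0.81)]
handset top [([0.504, -0.332, -0.004], 0.92), ([0.505, -0.15, 0.004], 0.49)]
221.05180811535988 279.27539003410266
knob (np.float64(222.0), np.float64(278.5), np.float64(222.32758620689654), np.float64(278.3448275862069), np.int64(116)) [0.4680422  0.07927001 0.214     ]
```

View pics/c3.png

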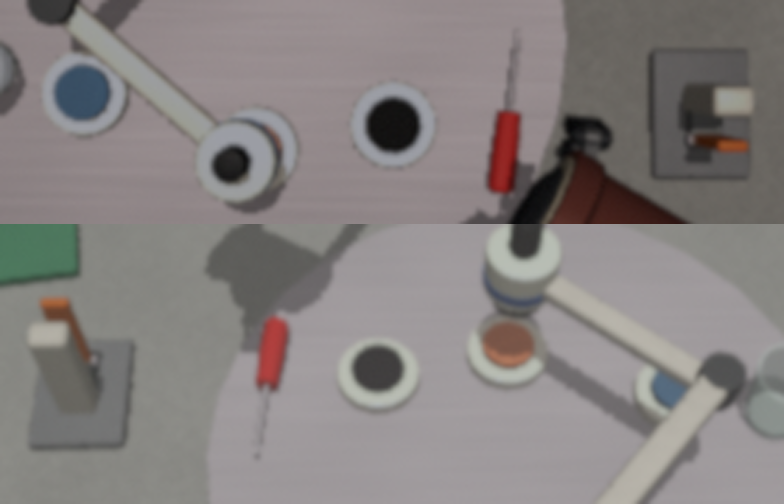

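The crop shows the camera over the copper dish. Its knob is at (230,163) in the upper half, and the copper shows behind it only through parallax. The other dishes haven't moved. The handset is at (700,115) with the orange trigger on the robot's side, so I'm heading there.

Emit:
jog_arm --motion "100 -0.09 0.05 0 0 0 -0.015; 100 -0.18 0.1 0 0 0 -0.03; 100 -0.27 0.15 0 0 0 -0.045; 100 -0.314 0.176 0 0 0 -0.045; 100 -0.314 0.176 0 0 0 -0.045"

```text
time: 10.55
tool_pos: [0.5116, -0.3341, 0.2656]
tool_rot: [-0.001, 0.719, 0.695, -0.0]
contact_force: [0.2, 0.3, 0.9]
gripper_width: 1.0
grasp_force: 0.0
```

```bash
python3 - <<'E'
from h import *
s=state();p=np.array(s['tool_pos']);print(p,rot().as_matrix().round(3))
f=grab_frame('wrist');im=f['color'][:,:,::-1];cv2.imwrite('pics/w5.png',im)
show(['wrist'],['grip_top','trigger_tip','handset'])
for t in ['grip_top','trigger_tip']:
    for r in cut_out('wrist',t)[:1]:
        m=r['pixels'];print(t,r['p'],m.sum())
hsv=cv2.cvtColor(im.copy(),cv2.COLOR_BGR2HSV)
m=(hsv[:,:,0]<14)&(hsv[:,:,1]>140)&(hsv[:,:,2]>80)
vv,uu=np.nonzero(m);print(uu.min(),uu.max(),vv.min(),vv.max())
h=f['range_z'];K=f['intrinsics'];T=f['world_from_camera']
V,U=np.mgrid[:420,:560];c=np.stack([(U-K[0,2])/K[0,0]*h,-(V-K[1,2])/K[1,1]*h,-h],-1)
P=c@T[:3,:3].T+T[:3,3]
g=(h>0)&(abs(P[:,:,2]-.132)<.004)&(P[:,:,0]>.495)&(P[:,:,0]<.55)&(abs(P[:,:,1]+.335)<.04);q=P[g];print('grip top',len(q),q.min(0),q.max(0),np.median(q,0))
g=(h>0)&m&(abs(P[:,:,2]-.125)<.006);q=P[g];print('trig',len(q),q.min(0) if len(q) else 0,q.max(0) if len(q) else 0)
E
```

```text
[ 0.51158076 -0.3341072   0.26555412] [[ 0.035  0.999 -0.001]
 [ 0.999 -0.035  0.001]
 [ 0.001 -0.001 -1.   ]]
grip_top wrist [([0.517, -0.331, 0.133], 0.84)]
trigger_tip wrist [([0.485, -0.336, 0.124], 0.96)]
handset wrist [([0.51, -0.33, 0.0], 0.66)]
grip_top 0.77 6902
191 333 0 344
grip top 924 [ 0.50835955 -0.35100837  0.12801903] [ 0.53290703 -0.31687261  0.13355576] [ 0.52038766 -0.33285721  0.13123092]
trig 234 [ 0.47808535 -0.34602138  0.11950364] [ 0.48761952 -0.32161046  0.12744946]
```

View pics/w5.png

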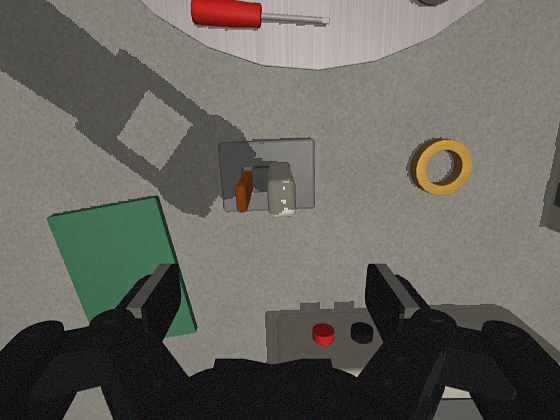

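The wrist picture shows the handset at (265,175) with the trigger left of the grip, centred between the fingers. Its yaw matches the tool's.

Emit:
jog_arm --motion "100 0 0.003 0.08 0 0 0; 100 0 0.003 0.16 0 0 0; 100 0 0.003 0.24 0 0 0; 100 0 0.003 0.31 0 0 0; 100 0 0.003 0.37 0 0 0"

```text
time: 11.48
tool_pos: [0.5127, -0.3319, 0.0801]
tool_rot: [-0.0, 0.719, 0.695, -0.0]
contact_force: [-0.1, 0.2, -0.4]
gripper_width: 0.995
grasp_force: 0.0
```

Emit:
jog_arm --motion "100 0 0 0 0 0 0; 35 0 0 0 0 0 0; 35 0 0 0 0 0 0; 35 0 0 0 0 0 0; 35 0 0 0 0 0 0"

```text
time: 12.1
tool_pos: [0.5114, -0.3338, 0.085]
tool_rot: [-0.001, 0.718, 0.696, -0.003]
contact_force: [-8.7, 2.0, 12.6]
gripper_width: 0.492
grasp_force: 64.0
```

Emit:
jog_arm --motion "35 0 0 0 0 0 0; 35 0 0 0 0 0 0; 100 0 0 0 0 0 0; 100 0 0 0 0 0 0; 100 0 0 0 0 0 0"

```text
time: 12.72
tool_pos: [0.5141, -0.3333, 0.0826]
tool_rot: [0.002, 0.719, 0.695, 0.001]
contact_force: [0.3, 0.7, 0.3]
gripper_width: 1.0
grasp_force: 0.0
```

Emit:
jog_arm --motion "100 0 0 0 0 0 0; 100 0 0 -0.08 0 0 0; 100 0 0 -0.2 0 0 0; 100 0 0 -0.3 0 0 0; 100 0 0 -0.4 0 0 0"

```text
time: 13.35
tool_pos: [0.5134, -0.3328, 0.2837]
tool_rot: [0.001, 0.719, 0.695, 0.0]
contact_force: [0.9, -0.3, -0.2]
gripper_width: 0.997
grasp_force: 0.0
```

```bash
python3 - <<'E'
from h import *
s=state();print(s['time'],s['tool_pos'],s['contact_force'])
f=grab_frame('top');g=grab_frame('scene');save('wrist','w6.png')
show(['scene','top'],['knob','lens','copper_dish','trigger_tip'])
show(['wrist'],['trigger_tip','grip_top'])
a=cv2.resize(f['color'][200:340,110:430,::-1],None,fx=2.4,fy=2.4,interpolation=2);b=cv2.resize(g['color'][130:230,130:450,::-1],None,fx=2.4,fy=2.4,interpolation=2)
cv2.imwrite('pics/c6.png',np.vstack([a,b]))
E
```

```text
13.35 [ 0.5133807  -0.33278797  0.28373796] [ 0.86390915 -0.28684888 -0.19387344]
knob scene [([0.467, 0.078, 0.197], 0.76)]
knob top [([0.469, 0.082, 0.19], 0.98), ([0.519, -0.334, 0.131], 0.4)]
lens scene [([0.466, 0.081, 0.102], 0.8)]
lens top [([0.463, 0.081, 0.097], 0.68)]
copper_dish scene [([0.49, -0.052, 0.002], 0.73), ([0.467, 0.083, 0.005], 0.67)]
copper_dish top []
trigger_tip scene [([0.48, -0.333, 0.124], 0.66), ([0.508, -0.335, 0.0], 0.44)]
trigger_tip top [([0.483, -0.334, 0.123], 0.56)]
trigger_tip wrist [([0.484, -0.337, 0.127], 0.91)]
grip_top wrist [([0.516, -0.33, 0.131], 0.83)]
```

View pics/c6.png

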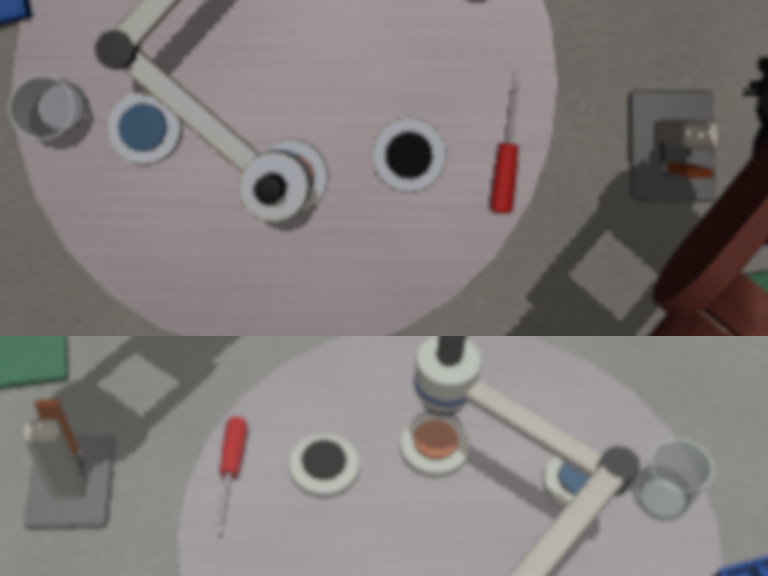

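The crop shows the camera still over the copper dish (knob at (270,187)), the trigger sprung back and everything else in place. I'm handing the job in.

```bash
python3 -c "from plant import *;print(job_done())"
```

```text
the job is handed in; nothing more can be done
None
```

The job is handed in: the lens sits within about 3 mm of the copper dish's centre by my measurements, the trigger was squeezed fully for about half a second and sprang back, and the last pictures showed nothing else moved.

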